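# Press the test-lamp probe down onto a stud and hold it

### The job

Light-test the finished stud under the stand: lift the blue round probe out of its grey parking block, pass its steel stem down through the orange sprung ring and the eyelet hole in the plate below, then push the probe straight down until the orange ring is all the way down against its spring. Finish while still gripping the probe and holding the ring fully down - do not let go - and leave the parts tray and the oil bottle where they are.

Things in the scene. Friction and masses are not known exactly. Their poses are not given: they have to be found in the camera images.
- probe: loose round test-lamp probe, 0.14 kg, 153 mm tall. From below: steel stem, diameter 10 mm, bevelled tip; blue ball, diameter 60 mm, centre 78 mm above the tip; black ribbed neck to grip from above, diameter 22 mm, 106 to 153 mm above the tip. Origin at the stem's tip, z up the axis. Starts upright, stem in the parking block's bore, ball resting on the block; lift straight up 60 mm to clear it.
- park: fixed grey parking block 64 x 64 mm (black foot 78 x 78 mm), 60 mm tall, with an upright bore of diameter 12.5 mm in its middle, in which the probe's stem stands at the start (stem tip about 11 mm above the table). Origin: centre of its underside. It may be on the left or on the right of the stand.
- stand: fixed test stand: grey base 150 x 190 mm, four steel posts, and a level aluminium plate 132 x 178 x 12 mm whose top is 100 mm above the table. A finished road stud is fixed below the plate, its top at 55 mm. Screw heads stand 4 mm above the plate near its corners. Origin: centre of the underside of the base, z up; base longer along y.
- eyelet (a point): centre of the eyelet hole at the top of the stand's plate. The hole is straight down through the 12 mm plate, diameter 13 mm, bevelled at the mouth; it is concentric with the orange ring above it.
- ring_seat (a point): centre of the top of the orange sprung ring (outer diameter 72 mm, inner diameter 48 mm); 38 mm above the plate when the ring is up, 20 mm when fully down; it moves with the ring. With the probe's ball resting in it, the ball's centre is 18 mm above this point and the stem's tip 60 mm below it (22 mm below the plate's top).
- ring (a joint): how far the orange ring is pushed down, in m: 0 up, 0.018 fully down on its stop. The spring pushes up with about 5 N at the top and 14 N at the bottom and lifts the probe again if let go.
- insert_tray: loose small black tray of brass inserts, 62 x 90 x 22 mm; leave it alone. Origin: centre of the underside.
- oil_bottle: loose white bottle with a red tip, diameter 38 mm, 105 mm tall; leave it alone. Origin: centre of the underside.
Things that resemble listed ones, but are neither listed nor needed, are in the scene too. What is meant by the probe is not pink, and is the smaller of those in its own colour.

How it is judged (in metres and radians):
On the way, in this order (a step that is already met when the one before it is completed fails the run):
1. the probe's stem is through the ring and the eyelet, its tip out below the plate (z of probe in the frame of eyelet below -0.012 m and x of probe in the frame of eyelet between -0.008 and 0.008 m and y of probe in the frame of eyelet between -0.008 and 0.008 m and angle between probe's own z axis and vertical below 0.15 rad), for 0.1 s.
2. the ball presses the ring fully down (value of joint ring above 0.015 m and contact force between probe and ring above 6 N and x of probe in the frame of eyelet between -0.008 and 0.008 m and y of probe in the frame of eyelet between -0.008 and 0.008 m), for 0.2 s.
At the end, for the whole second after the job is handed in: The gripper still holds the probe; its stem is through the eyelet, its ball sits in the orange ring and presses it fully down (at least 15 of the 18 mm) and stays so, the probe upright within 0.15 rad and at rest (all of step 2 and contact force between the fingers and probe above 3 N and z of probe in the frame of eyelet below -0.034 m and angle between probe's own z axis and vertical below 0.15 rad and linear speed of probe below 0.02 m/s); the arm keeps its last pose, push and grip.
It fails at once if the parts tray is moved by more than 30 mm (distance of insert_tray from where it was at the start of the episode above 0.03 m).
It fails at once if the oil bottle is moved by more than 30 mm (distance of oil_bottle from where it was at the start of the episode above 0.03 m).
It also fails if it takes over 48 s, if anything falls off the work surface, if the arm or the gripper's body presses on something with over 40 N, if the wrist force passes 120 N, or if a joint passes its speed limit or range.

### The arm

A 6-joint arm with a two-finger parallel gripper is mounted at the origin on a cart in front of the work surface, level with it; the furniture and walls round the work are solid. World frame = base frame: x ahead of the robot, y to its left, z up, the work surface at z = 0. Lengths are in m, angles in degrees, forces in N, time in s.
With the tool pointing down it reaches from about 0.375 to 0.9 m from the base axis. Payload 3.1 kg.
Tool frame: the origin (TCP) lies on the centre line of the jaws, within the pads' length; the fingertips stand 22 mm ahead of it and the grasp point (between the pads) lies 3 mm ahead of it; y points along the fingers, z is the direction in which the jaws open and shut, and the axes are right-handed (so a half turn about y gives the same grasp; the last joint's range is limited). The gripper opens to 87 mm and grips with 3 to 60 N. Pads are 19 mm wide; open, the fingers measure 117 mm over their backs; the gripper's body (75 mm by 190 mm) begins 51 mm behind the grasp point.
Start: joints at [54.517, 30.224, 82.088, -0, 67.689, -10.227], TCP at [0.267, 0.565, 0.209] pointing down, gripper open.
Joint ranges: [-176.69, 176.69], [-43.24, 126.21], [12.49, 139.97], [-82, 262], [0, 151.66], [-163.58, 163.58]. Speed limits (degrees/s): [159.86, 159.86, 180, 180, 180, 180].

### API

Orientations are given as a 3x3 rotation matrix whose columns are the frame's x, y, z axes.
In Python, from rig import bot gives the robot as it stands.
- The arm moves only by the tool jog_arm, never from a script. Its argument "motion" is one flat list of numbers, 6 for each row, row after row: the shift along the tool's x, y, z in mm, then the turn, a rotation vector about the tool's x, y, z in degrees. A call has 1 to 20 rows; each row is the pose to reach, as a shift and turn from the pose commanded when the call began, along the tool's axes at that moment; what a row does not reach only later rows make up. A row lasts 1/8 s, in which the tool goes at most 62.5 mm and 10.7 degrees, less where a joint would pass 70% of its speed; a pose out of reach is approached as far as the arm can. A call with a gripper value outside its range is refused whole. "gripper" is the opening, from 0 (shut) to 1 (fully open), set as the call begins (left out, the last holds). The fingers move at their own pace and stop on an object; the grip force is fixed at half the most. Time passes only in rows, so rows that repeat a pose let the fingers close. It gives the time, the measured TCP pose, the force and the opening at its end, in the units of the state.
- bot.read_state(): the state, without advancing time (a new reading comes with each control period).
- bot.capture(name): name is "side" or "top"; returns (picture, depth): 400x640x3 uint8, red, green, blue; 400x640 float32, m along the optical axis (not along the pixel's ray), 0 where there is no reading.
- bot.get_calibration(name): a dict with "mtx" (3x3 intrinsics, pixels), "k1" (the pictures are not rectified: a ray, as slopes to the right and down, at radius r is drawn at 1 + k1 r^2 times it, then the intrinsics apply), "pose" (4x4, takes a point from camera to world coordinates). Camera axes: x right, y up, looking along -z (the intrinsics and any distortion apply to the point x, -y, -z); pixel columns grow to the right and rows downward; lengths in m; the calibration is good to about 2 mm. A picture is of the moment at which its call begins. get_calibration takes no time and is no camera call.
- bot.hand_in(): hands the job in, once; it reports no verdict.
The state is a dict: "time_s": time; "joint_positions": joint angles; "qvel": joint speeds; "tau": joint torques, N m; "position": TCP position; "tcp_rot": TCP orientation; "force": force on the tool from outside, world axes, zero at the start; "moment": the same for the moment, N m; "opening": opening from 0.0 (shut) to 1.0 (fully open).
Only numpy, scipy, OpenCV 4.12 (cv2) and the standard library are available. Lean on these libraries where they do the work, as an engineer would, in place of code of your own. Each camera call takes 0.05 s, during which the arm holds its last target.

## Working session

There is one attempt and no reset: what is moved stays moved. The work goes in short steps, Python scripts to look and compute and a tool call to move; the robot and the scene stay as the last step left them, time stands still between calls to the robot, and variables do not carry over. Pictures are saved under pics/ and viewed, and the job is handed in when it is done.

Besides the shell and the picture viewer there is one more tool, called as name(argument=value, ...) on one line, values as JSON. jog_arm: Moves the arm, as the interface text tells. Its arguments: {"type":"object","properties":{"motion":{"type":"array","items":{"type":"number"}},"gripper":{"type":"number"}},"required":["motion"]}

```bash
ls; mkdir -p pics; python3 - <<'E'
from rig import bot
import cv2,numpy as np
print(bot.read_state())
for n in("top","side"):
    p,d=bot.capture(n); cv2.imwrite(f"pics/{n}0.png",p[:,:,::-1]); np.savez(f"{n}0.npz",p=p,d=d)
    c=bot.get_calibration(n); print(n,c)
E
```

```text
pics
{'time_s': 0.0, 'joint_positions': array([ 5.45174239e+01,  3.02802774e+01,  8.21548276e+01, -1.54467798e-03,
        6.76892517e+01, -1.02284926e+01]), 'qvel': array([-0.12746566, -0.0074847 , -0.06821784, -0.08030659,  0.08027173,
        0.07415501]), 'tau': array([ 5.38171607e-04, -4.40034628e+01, -1.76594728e+01,  6.32765167e-02,
        5.83184778e-02, -1.65400597e-04]), 'position': array([0.26619574, 0.56464829, 0.20796626]), 'tcp_rot': array([[ 9.04428895e-01, -1.23953018e-03,  4.26622593e-01],
       [-4.26624241e-01, -1.78184431e-03,  9.04427212e-01],
       [-3.60889781e-04, -9.99997644e-01, -2.14036510e-03]]), 'force': array([-0.19256373, -0.4490883 , -0.09788744]), 'moment': array([-0.0196601 , -0.0010293 ,  0.03410466]), 'opening': 1.0003534060843113}
top {'mtx': array([[445.19843884,   0.        , 316.6101249 ],
       [  0.        , 445.19843884, 199.47557106],
       [  0.        ,   0.        ,   1.        ]]), 'k1': -0.05289330212509422, 'pose': array([[ 0.01049863,  0.99159029, -0.12899023,  0.42158906],
       [-0.99826811,  0.00292615, -0.05875566, -0.02171863],
       [-0.0578841 ,  0.12938368,  0.98990368,  1.02211263],
       [ 0.        ,  0.        ,  0.        ,  1.        ]])}
side {'mtx': array([[399.41128197,   0.        , 319.29402628],
       [  0.        , 399.41128197, 201.9689292 ],
       [  0.        ,   0.        ,   1.        ]]), 'k1': -0.02693416059696948, 'pose': array([[ 0.99902108,  0.03218601, -0.03034714,  0.50567633],
       [-0.04405816,  0.66236234, -0.74788703, -0.65890212],
       [-0.00397069,  0.74849194,  0.663132  ,  0.70035555],
       [ 0.        ,  0.        ,  0.        ,  1.        ]])}
```

View pics/top0.png

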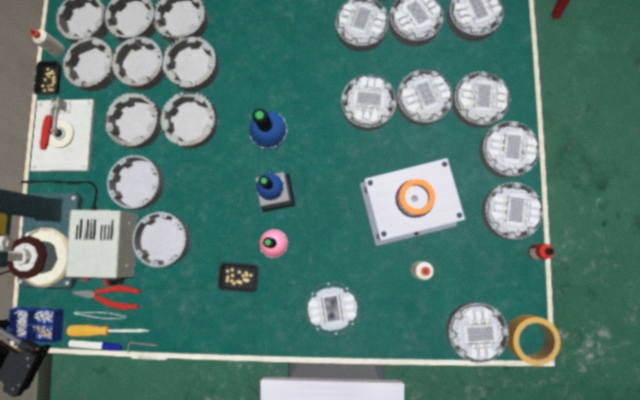

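View pics/side0.png

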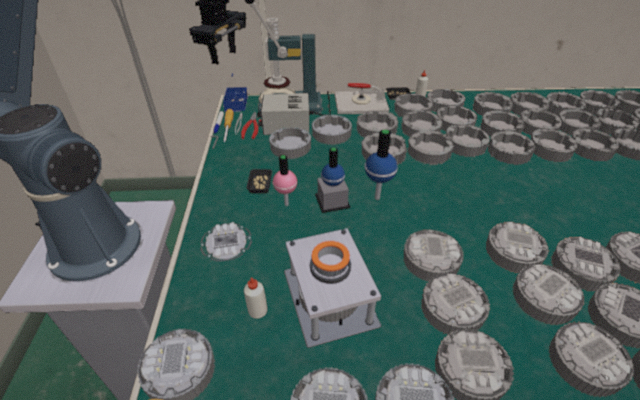

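```bash
cat > h.py <<'E'
import numpy as np,cv2
from scipy.optimize import least_squares
from rig import bot
def cloud(n,p,d):
    c=bot.get_calibration(n);K=c["mtx"];k=c["k1"]
    v,u=np.mgrid[:400,:640].astype(float)
    a=(u-K[0,2])/K[0,0];b=(v-K[1,2])/K[1,1]
    x,y=a.copy(),b.copy()
    for _ in range(10):
        s=1+k*(x*x+y*y);x=a/s;y=b/s
    P=np.stack([x*d,-y*d,-d],-1)
    return P@c["pose"][:3,:3].T+c["pose"][:3,3]
def proj(n,X):
    c=bot.get_calibration(n);K=c["mtx"];q=(np.asarray(X)-c["pose"][:3,3])@c["pose"][:3,:3]
    x=q[...,0]/-q[...,2];y=-q[...,1]/-q[...,2];s=1+c["k1"]*(x*x+y*y)
    return np.stack([K[0,0]*x*s+K[0,2],K[1,1]*y*s+K[1,2]],-1)
def sphere(P,r=.03):
    f=lambda q:np.linalg.norm(P-q,axis=1)-r
    c0=np.median(P,0)-[0,0,.02]
    s=least_squares(f,c0,loss='soft_l1',f_scale=.002)
    return s.x,np.sqrt(np.mean(s.fun**2))
def hsv(p): return cv2.cvtColor(p,cv2.COLOR_RGB2HSV)
E
python3 - <<'E'
from h import *
rois={"top":dict(ball=(250,165,292,205),ring=(390,170,445,222),small=(0,0,0,0)),"side":dict(ball=(315,145,352,190),ring=(300,235,360,280))}
for n in rois:
    z=np.load(n+"0.npz");p,d=z["p"],z["d"];C=cloud(n,p,d);H=hsv(p)
    for k in("ball","ring"):
        x0,y0,x1,y1=rois[n][k];R=np.zeros((400,640),bool);R[y0:y1,x0:x1]=1
        if k=="ball":
            m=R&(H[...,0]>100)&(H[...,0]<125)&(H[...,1]>120)&(d>0)
            P=C[m];P=P[(P[:,2]>.065)&(P[:,2]<.125)]
            print(n,k,len(P),sphere(P), P.min(0),P.max(0))
            g=R&(H[...,0]>45)&(H[...,0]<80)&(H[...,1]>100);
            G=C[g&(d>0)]; print("green",g.sum(),np.median(G,0) if len(G) else 0)
        else:
            m=R&(H[...,0]>5)&(H[...,0]<20)&(H[...,1]>150)&(d>0)
            P=C[m]; print(n,k,len(P),np.median(P,0),np.percentile(P[:,2],[5,25,50,75,95]))
            # boundary-based: intersect rays with z=.138 plane
            c=bot.get_calibration(n);o=c["pose"][:3,3]
            dd=np.ones((400,640));D=cloud(n,p,dd)-o
            Q=o+D*((.138-o[2])/D[...,2])[...,None]
            ys,xs=np.where(m)
            cnts,_=cv2.findContours(m.astype(np.uint8),cv2.RETR_CCOMP,cv2.CHAIN_APPROX_NONE)
            for ct in cnts:
                if len(ct)<25: continue
                B=Q[ct[:,0,1],ct[:,0,0]][:,:2]
                (cx,cy),(a,b),_=cv2.fitEllipse((B*1000).astype(np.float32)); print(" ellipse",cx,cy,a,b,len(ct))
E
```

```text
top ball 375 (array([0.57103912, 0.13486035, 0.08939567]), np.float64(0.0012613586072358044)) [0.54403846 0.10775894 0.09475759] [0.59914498 0.16173435 0.1240728 ]
green 51 [0.57132176 0.13460873 0.16578896]
top ring 375 [ 0.54423883 -0.16860943  0.1382338 ] [0.1354699  0.13712819 0.1382338  0.13927996 0.14096492]
 ellipse 543.2634887695312 -167.66712951660156 64.60186767578125 66.85839080810547 95
 ellipse 543.140869140625 -167.48399353027344 52.42780685424805 54.56083297729492 76
side ball 290 (array([0.57188122, 0.13340932, 0.09030333]), np.float64(0.00144041315373188)) [0.54437644 0.10251172 0.07723924] [0.59898041 0.14123193 0.1234492 ]
green 31 [0.57057393 0.12925038 0.1650518 ]
side ring 441 [ 0.54484941 -0.17902091  0.13848358] [0.13473569 0.13761807 0.13848358 0.13926904 0.14039052]
 ellipse 544.8821411132812 -174.49310302734375 67.35406494140625 68.35102081298828 93
 ellipse 544.6151733398438 -173.928466796875 50.0761833190918 51.26288986206055 69
```

```bash
python3 - <<'E'
import cv2
a=cv2.imread("pics/top0.png");b=cv2.imread("pics/side0.png")
x=cv2.resize(a[150:230,235:315],(400,400),interpolation=2);y=cv2.resize(b[140:220,300:380],(400,400),interpolation=2)
u=cv2.resize(a[150:250,355:475],(400,333));w=cv2.resize(b[225:325,270:390],(400,333))
cv2.imwrite("pics/c.png",cv2.resize(cv2.vconcat([cv2.hconcat([x,y]),cv2.hconcat([u,w])]),(655,600)))
E
```

```text
(no output)
```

View pics/c.png

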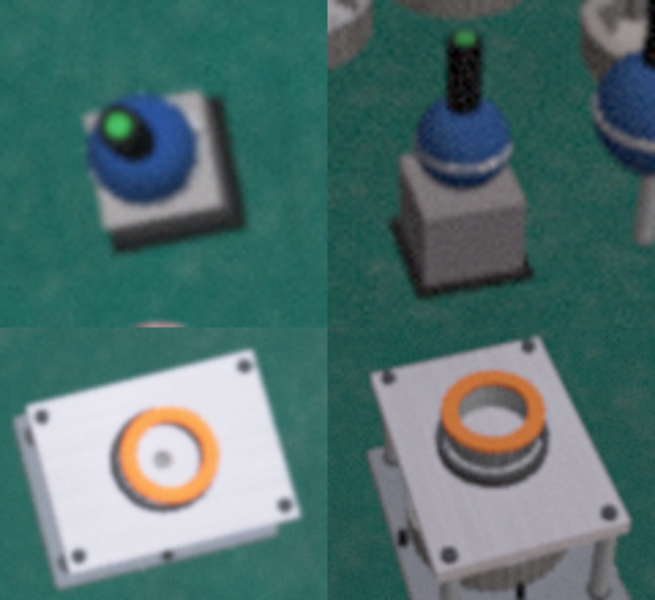

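```bash
python3 - <<'E'
from h import *
A=[]
for n in("top","side"):
    z=np.load(n+"0.npz");C=cloud(n,z["p"],z["d"]);A.append(C[z["d"]>0])
A=np.concatenate(A)
print("ys",[f"{y:.2f}" for y in np.arange(-.3,.65,.05)])
for x in np.arange(.2,.8,.05):
    r=[]
    for y in np.arange(-.3,.65,.05):
        m=(abs(A[:,0]-x)<.025)&(abs(A[:,1]-y)<.025)
        r.append(int(1000*np.percentile(A[m,2],99.5)) if m.sum()>3 else -9)
    print(f"{x:.2f}",r)
# dark eyelet hole in top
p=np.load("top0.npz")["p"]; g=cv2.cvtColor(p,cv2.COLOR_RGB2GRAY)[188:208,405:425]
print(g)
for y in (-.1677,-.171,-.174): print(proj("top",[.5435,y,.100]),proj("top",[.5435,y,.138]))
E
```

```text
ys ['-0.30', '-0.25', '-0.20', '-0.15', '-0.10', '-0.05', '-0.00', '0.05', '0.10', '0.15', '0.20', '0.25', '0.30', '0.35', '0.40', '0.45', '0.50', '0.55', '0.60']
0.20 [50, 37, 5, 4, 5, 5, 5, 4, 5, 5, 5, 4, 5, 5, 6, 7, 337, 393, 18]
0.25 [51, 48, 5, 5, 5, 6, 11, 7, 5, 5, 5, 5, 5, 5, 13, 337, 392, 397, 297]
0.30 [50, 45, 5, 5, 4, 16, 10, 17, 5, 5, 5, 5, 5, 5, 4, 13, 393, 394, 334]
0.35 [38, 5, 5, 5, 5, 16, 12, 12, 5, 24, 24, 25, 5, 6, 4, 92, 93, 94, 371]
0.40 [4, 4, 103, 65, 5, 5, 5, 5, 87, 86, 25, 24, 5, 38, 39, 93, 94, 95, 94]
0.45 [4, 5, 10, 102, 106, 5, 5, 5, 156, 156, 6, 5, 5, 38, 8, 93, 95, 95, 207]
0.50 [8, 105, 140, 140, 104, 5, 4, 5, 94, 92, 5, 5, 5, 38, 38, 93, 95, 95, 94]
0.55 [5, 103, 141, 141, 104, 102, 5, 5, 160, 168, 5, 5, 5, 5, 38, 38, 38, 36, 25]
0.60 [4, 105, 138, 140, 106, 104, 5, 5, 152, 167, 5, 5, 6, 6, 38, 37, 38, 36, 11]
0.65 [5, 101, 99, 5, 5, 5, 5, 5, 139, 141, 5, 5, 5, 5, 37, 38, 39, 5, 17]
0.70 [5, 4, 5, 4, 41, 39, 4, 5, 204, 211, 119, 5, 43, 43, 42, 41, 41, 42, 17]
0.75 [51, 49, 51, 49, 53, 52, 40, 5, 115, 124, 6, 5, 41, 11, 42, 40, 39, 42, 17]
0.80 [52, 52
[... 1233 characters left out ...]
31 232 232
  231 231]
 [193 206 226 230 231 232 231 227 217 221 224 227 228 230 231 232 231 231
  230 231]
 [188 199 217 227 229 231 231 230 230 229 230 230 230 231 231 231 231 231
  231 230]
 [186 192 201 217 227 231 230 232 232 231 232 231 231 231 231 231 232 231
  230 226]
 [186 189 194 202 216 223 228 230 230 231 230 232 231 231 231 230 230 231
  227 218]
 [185 188 189 191 198 209 216 224 227 230 232 231 231 232 231 231 231 226
  216 207]
 [181 184 185 187 188 191 201 208 217 224 227 227 228 229 228 225 222 211
  203 191]]
[413.34008676 198.91937399] [416.34074929 196.42162886]
[414.94273034 198.92396565] [418.01156966 196.42609515]
[416.39990819 198.92814156] [419.53073381 196.43016047]
```

jog_arm(motion=[10, -20, -6, 0, 0, 0, 45, -40, -26, 0, -3, 0, 90, -40, -50, 0, -5, 0, 135, -40, -76, 0, -8, 0, 182, -40, -103, 0, -10, 0, 230, -40, -130, 0, -13, 0, 280, -40, -159, 0, -16, 0, 326, -40, -185, 0, -18, 0, 372, -40, -211, 0, -21, 0, 413, -40, -234, 0, -23, 0, 445, -40, -252, 0, -25, 0, 458.6, -40, -259.7, 0, -25.26, 0, 458.6, -40, -259.7, 0, -25.26, 0], gripper=1)

```text
time_s: 1.72
position: [0.5708, 0.1341, 0.2495]
tcp_rot: [[1.0, 0.0, 0.002], [-0.002, 0.0, 1.0], [0.0, -1.0, 0.0]]
force: [0.7, -0.2, -0.9]
opening: 1.003
```

```bash
python3 - <<'E'
from h import *
s=bot.read_state();print(s["time_s"],s["position"],s["tcp_rot"],s["force"])
for n in("top","side"):
    p,d=bot.capture(n); cv2.imwrite(f"pics/{n}1.png",p[:,:,::-1])
a=cv2.imread("pics/top1.png")[100:300,160:480];b=cv2.imread("pics/side1.png")[50:250,200:520]
cv2.imwrite("pics/v1.png",cv2.vconcat([cv2.resize(a,(480,300)),cv2.resize(b,(480,300))]))
E
```

```text
1.725 [0.57076501 0.13410261 0.24950883] [[ 9.99997814e-01  3.57991968e-04  2.06016976e-03]
 [-2.06031243e-03  3.98621066e-04  9.99997798e-01]
 [ 3.57169953e-04 -9.99999856e-01  3.99357769e-04]] [ 0.69175434 -0.20460773 -0.85554236]
```

View pics/v1.png

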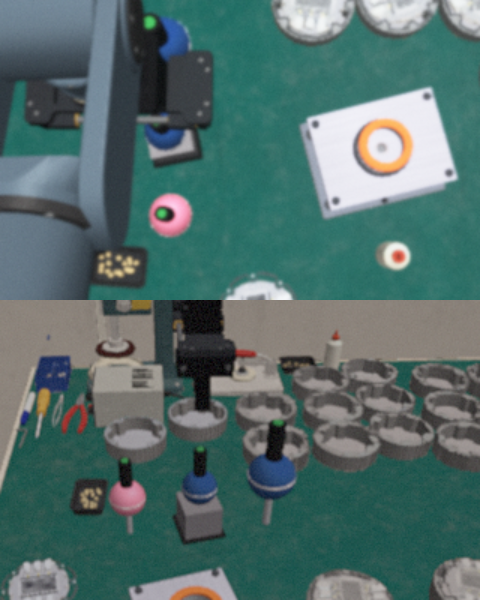

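jog_arm(motion=[0, 10, 0, 0, 0, 0, 0, 30, 0, 0, 0, 0, 0, 55, 0, 0, 0, 0, 0, 80, 0, 0, 0, 0, 0, 96, 0, 0, 0, 0, 0, 101, 0, 0, 0, 0, 0, 101, 0, 0, 0, 0])

```text
time_s: 2.7
position: [0.5707, 0.135, 0.148]
tcp_rot: [[1.0, 0.0, -0.0], [0.0, 0.0, 1.0], [0.0, -1.0, 0.0]]
force: [0.3, -0.8, -0.1]
opening: 0.998
```

```bash
python3 - <<'E'
from h import *
for n in("top","side"):
    p,d=bot.capture(n); cv2.imwrite(f"pics/{n}2.png",p[:,:,::-1])
a=cv2.imread("pics/top2.png")[130:230,200:360];b=cv2.imread("pics/side2.png")[100:220,260:420]
cv2.imwrite("pics/v2.png",cv2.vconcat([cv2.resize(a,(440,275)),cv2.resize(b,(440,325))]))
E
```

```text
(no output)
```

View pics/v2.png

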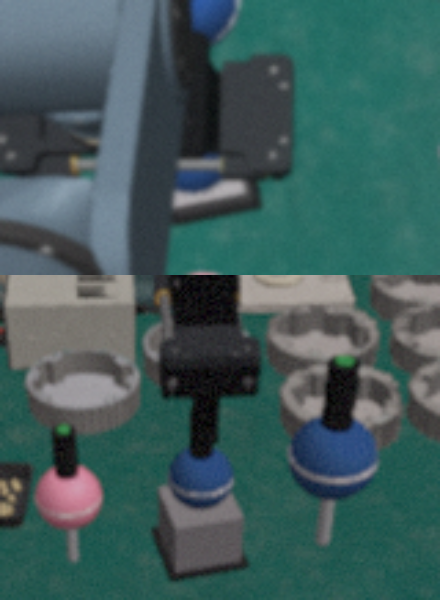

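jog_arm(motion=[0, 0, 0, 0, 0, 0, 0, 0, 0, 0, 0, 0, 0, 0, 0, 0, 0, 0, 0, 0, 0, 0, 0, 0, 0, 0, 0, 0, 0, 0, 0, 0, 0, 0, 0, 0, 0, 0, 0, 0, 0, 0, 0, 0, 0, 0, 0, 0], gripper=0)

```text
time_s: 3.8
position: [0.5706, 0.1347, 0.1479]
tcp_rot: [[1.0, -0.0, -0.0], [0.0, -0.0, 1.0], [-0.0, -1.0, -0.0]]
force: [-0.1, 0.2, -0.7]
opening: 0.224
```

jog_arm(motion=[0, -5, 0, 0, 0, 0, 0, -15, 0, 0, 0, 0, 0, -32, 0, 0, 0, 0, 0, -55, 0, 0, 0, 0, 0, -80, 0, 0, 0, 0, 0, -105, 0, 0, 0, 0, 0, -128, 0, 0, 0, 0, 0, -145, 0, 0, 0, 0, 0, -152, 0, 0, 0, 0, 0, -152, 0, 0, 0, 0])

```text
time_s: 5.05
position: [0.5706, 0.1347, 0.3004]
tcp_rot: [[1.0, 0.001, -0.0], [0.0, 0.0, 1.0], [0.001, -1.0, 0.0]]
force: [-0.1, -0.4, -1.7]
opening: 0.217
```

```bash
python3 - <<'E'
from h import *
for n in("top","side"):
    p,d=bot.capture(n); cv2.imwrite(f"pics/{n}3.png",p[:,:,::-1])
a=cv2.imread("pics/top3.png")[130:230,200:360];b=cv2.imread("pics/side3.png")[60:200,240:426]
cv2.imwrite("pics/v3.png",cv2.vconcat([cv2.resize(a,(440,275)),cv2.resize(b,(440,325))]))
E
```

```text
(no output)
```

View pics/v3.png

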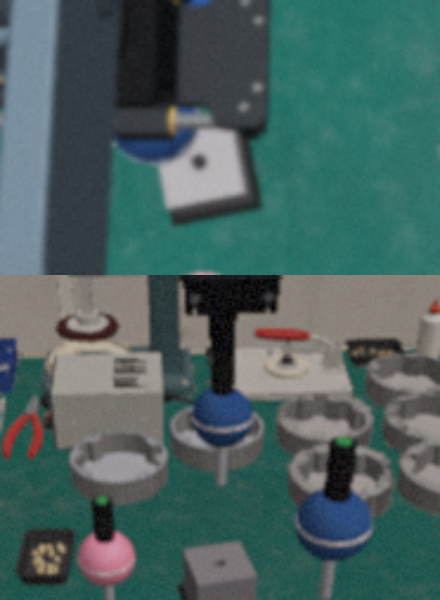

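jog_arm(motion=[-1, 0, -10, 0, 0, 0, -3, 0, -35, 0, 0, 0, -7, 0, -75, 0, 0, 0, -11, 0, -122, 0, 0, 0, -15, 0, -170, 0, 0, 0, -19, 0, -217, 0, 0, 0, -22, 0, -258, 0, 0, 0, -25, 0, -288, 0, 0, 0, -26, 0, -303, 0, 0, 0, -26, 0, -305.5, 0, 0, 0, -26, 0, -305.5, 0, 0, 0, -26, 0, -305.5, 0, 0, 0])

```text
time_s: 6.65
position: [0.5447, -0.1696, 0.2999]
tcp_rot: [[1.0, -0.0, -0.002], [0.002, 0.0, 1.0], [-0.0, -1.0, 0.0]]
force: [-1.0, -0.1, -0.6]
opening: 0.222
```

```bash
python3 - <<'E'
from h import *
for n in("top","side"):
    p,d=bot.capture(n); cv2.imwrite(f"pics/{n}4.png",p[:,:,::-1]); np.savez(f"{n}4.npz",p=p,d=d)
print(bot.read_state()["position"])
a=cv2.imread("pics/top4.png")[130:250,340:500];b=cv2.imread("pics/side4.png")[130:330,240:440]
cv2.imwrite("pics/v4.png",cv2.hconcat([cv2.resize(a,(400,500)),cv2.resize(b,(400,500)) ]))
E
```

```text
[ 0.54471913 -0.16977275  0.30003964]
```

View pics/v4.png

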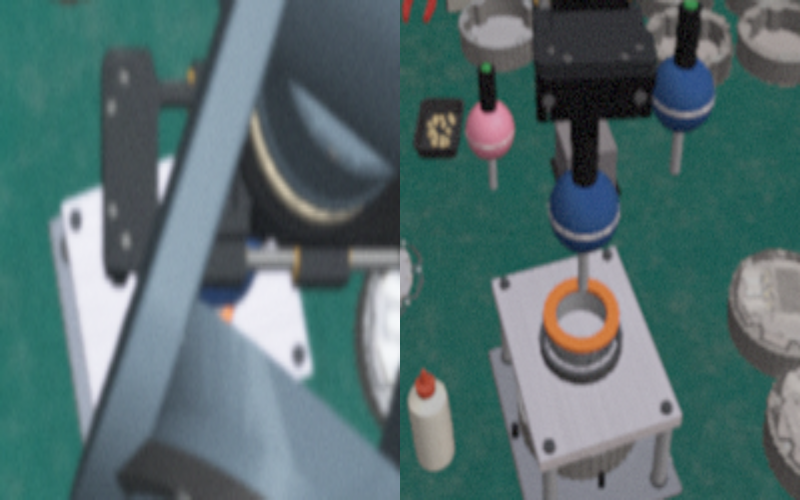

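```bash
cat >> h.py <<'E'
def ballside(p,d,n="side",box=None):
    H=hsv(p);C=cloud(n,p,d)
    m=(H[...,0]>100)&(H[...,0]<125)&(H[...,1]>120)&(d>0)
    m&=(abs(C[...,0]-.545)<.05)&(abs(C[...,1]+.17)<.06)&(C[...,2]>.1)&(C[...,2]<.28)
    return sphere(C[m]),m
def ringside(p,d,n="side",zr=.138):
    H=hsv(p);C=cloud(n,p,d)
    m=(H[...,0]>5)&(H[...,0]<20)&(H[...,1]>150)&(abs(C[...,0]-.545)<.06)&(abs(C[...,1]+.17)<.06)&(C[...,2]>.1)
    # model-based: annulus at height zr, median of depth cloud on top surface
    P=C[m];P=P[abs(P[:,2]-np.median(P[:,2]))<.005]
    f=lambda q:(lambda r:np.maximum(r-.036,0)+np.maximum(.024-r,0))(np.hypot(P[:,0]-q[0],P[:,1]-q[1]))
    s=least_squares(f,[.545,-.172],loss='soft_l1',f_scale=.002)
    return s.x,np.median(P[:,2]),len(P)
E
python3 - <<'E'
from h import *
z=np.load("side4.npz");print(ballside(z["p"],z["d"])[0])
for f in("side4","side0","top0"):
    z=np.load(f+".npz");print(f,ringside(z["p"],z["d"],f[:-1]))
# stem in side4: dark/grey columns
b=np.load("side4.npz")["p"]
for v in range(228,250,2): print(v,cv2.cvtColor(b,cv2.COLOR_RGB2HSV)[v,322:342,1])
E
```

```text
(array([ 0.54625604, -0.17066311,  0.24229212]), np.float64(0.0009372376754423111))
side4 (array([ 0.54499724, -0.17239208]), np.float64(0.138550734500207), 406)
side0 (array([ 0.54474522, -0.17263258]), np.float64(0.13850295995604855), 431)
top0 (array([ 0.54349708, -0.16908619]), np.float64(0.1382338045022652), 373)
228 [127 142 120 164 167 154 156 174 174 169 154 182 165 191 171 167 170 149
 148 160]
230 [143 160 137 159 167 181 130 148 154 130 120  79  64  39  30  24  22  11
  13  22]
232 [130 123  93  61  51  37  33  22   5  13  11   2  11  12  14  12  13  12
  13  16]
234 [12 15 14 12 15 11 14  9  3  4  4  5 11 15 13 14 12 12 10 13]
236 [12 14 14 10 14 13 12  7  5  2  6  5 11 12 12 11 13 13 14 11]
238 [12 14 14 11 15 13 16 11  2  4  6  4 11 14 15 14 11 12 11 13]
240 [13 14 13 24 30 33 34 20  5  7  4 11 23 18 13 12 12 12 13 11]
242 [107 131 144 160 169 165 149  54  14   6   4  57 134 156 139 134 112  70
  36  19]
244 [177 174 180 177 177 178 158  62  12   8   2  54 146 175 181 178 184 177
 168 151]
246 [183 184 174 156 143 130 106  51   7   7  11  76 147 160 181 185 178 177
 176 179]
248 [115  66  29  12   6   4   8   6   7   5  14   7   3  10  39  76 120 156
 174 179]
```

jog_arm(motion=[-0.7, 8, 0, 0, 0, 0, -0.7, 22, 0, 0, 0, 0, -0.7, 38, 0, 0, 0, 0, -0.7, 50, 0, 0, 0, 0, -0.7, 55, 0, 0, 0, 0, -0.7, 55, 0, 0, 0, 0, -0.7, 55, 0, 0, 0, 0])

```text
time_s: 7.62
position: [0.5443, -0.1711, 0.2454]
tcp_rot: [[1.0, 0.001, -0.0], [0.0, -0.001, 1.0], [0.001, -1.0, -0.001]]
force: [0.0, -0.5, -1.3]
opening: 0.224
```

```bash
python3 - <<'E'
from h import *
s=bot.read_state();print(s["position"],s["force"])
p,d=bot.capture("side");np.savez("side5.npz",p=p,d=d)
print(ballside(p,d)[0]);print(ringside(p,d))
cv2.imwrite("pics/v5.png",cv2.resize(p[180:290,270:390,::-1],(654,600),interpolation=cv2.INTER_CUBIC))
E
```

```text
[ 0.5443346  -0.17106658  0.24544646] [ 0.02741463 -0.49934313 -1.30042124]
(array([ 0.5459529 , -0.17187837,  0.18775094]), np.float64(0.004222384692172497))
(array([ 0.545, -0.172]), np.float64(0.13874533437648418), 314)
```

View pics/v5.png

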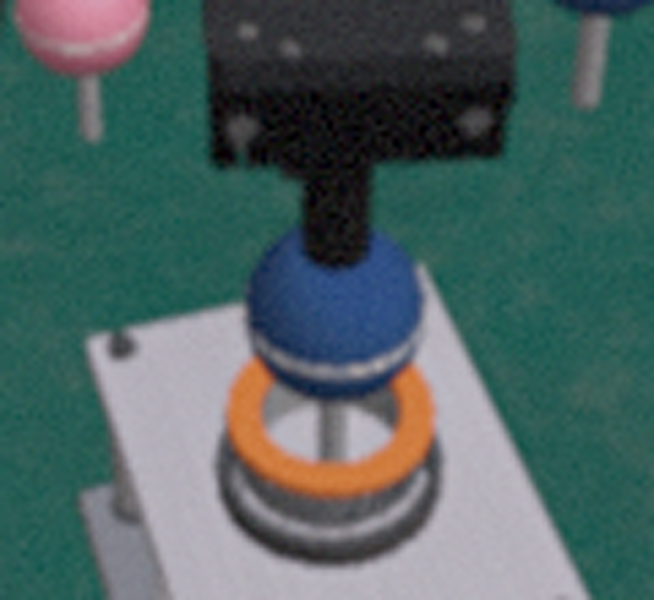

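```bash
cat >> h.py <<'E'
def soft(p,kind):
    q=p.astype(float)
    return (q[...,0]-q[...,2]) if kind=="o" else (q[...,2]-q[...,0])
def rend_poly(n,polys,shape=(400,640),S=16):
    pass
def fit_ring(n,p,z=.138):
    """IoU of rendered annulus vs orange mask, refined"""
    box=slice(None)
    w=np.clip((p[...,0].astype(float)-p[...,2]-20)/150,0,1)
    c=proj(n,[.545,-.171,z]).astype(int);x0,y0=c-40
    W=w[y0:y0+80,x0:x0+80];t=np.linspace(0,2*np.pi,200)
    def ren(q):
        im=np.zeros((640,640),np.float32)
        for r,v in((.036,1),(.024,0)):
            P=np.stack([q[0]+r*np.cos(t),q[1]+r*np.sin(t),0*t+z],-1)
            cv2.fillPoly(im,[(((proj(n,P)-[x0,y0]+.5)*8)*16).round().astype(np.int32)],v,shift=4)
        return cv2.GaussianBlur(cv2.resize(im,(80,80),interpolation=cv2.INTER_AREA),(0,0),.9)
    from scipy.optimize import minimize
    f=lambda q:((ren(q)*q[2]*1.0-W)**2).sum()
    s=minimize(f,[.545,-.171,.9],method="Nelder-Mead",options=dict(initial_simplex=[[.545,-.171,.9],[.548,-.171,.9],[.545,-.168,.9],[.545,-.171,.8]],xatol=1e-5,fatol=1e-4))
    return s.x,s.fun
E
python3 - <<'E'
from h import *
for n in("side","top"):
    p=np.load(n+"0.npz")["p"];print(n,fit_ring(n,p), [fit_ring(n,p,z)[0] for z in(.136,.140)])
# ball silhouette in side5
def sil(n,c,r=.03):
    o=bot.get_calibration(n)["pose"][:3,3];v=np.array(c)-o;D=np.linalg.norm(v);v/=D
    a=np.cross(v,[0,0,1]);a/=np.linalg.norm(a);b=np.cross(v,a);s=r/D
    t=np.linspace(0,2*np.pi,60);cc=np.array(c)-v*r*s;rr=r*np.sqrt(1-s*s)
    return proj(n,cc+rr*(np.outer(np.cos(t),a)+np.outer(np.sin(t),b)))
for f in("side5","side0"):
    p=np.load(f+".npz")["p"];H=hsv(p)
    m=(H[...,0]>100)&(H[...,0]<128)&(H[...,1]>110)
    nlab,lab,st,ce=cv2.connectedComponentsWithStats(cv2.morphologyEx(m.astype(np.uint8),cv2.MORPH_CLOSE,np.ones((5,5))))
    c0=[.545,-.171,.186] if f=="side5" else [.571,.1345,.089]
    u=proj("side",c0).astype(int);L=lab[u[1]+2,u[0]];print(st[L])
    ct=max(cv2.findContours((lab==L).astype(np.uint8),cv2.RETR_EXTERNAL,cv2.CHAIN_APPROX_NONE)[0],key=len)[:,0].astype(float)
    ct=ct[abs(ct[:,0]-u[0])>8]  # sides
    def g(q):
        s=sil("side",[q[0],q[1],c0[2]],.0297);return np.linalg.norm(ct[:,None]-s[None],axis=2).min(1)
    s=least_squares(g,c0[:2],loss="soft_l1",x_scale=.001,diff_step=1e-4);print(f,s.x,np.mean(s.fun))
E
```

```text
side (array([ 0.54498284, -0.17314698,  0.79683255]), np.float64(6.228863369734213)) [array([ 0.54500344, -0.17143883,  0.80526257]), array([ 0.54476851, -0.17492979,  0.79797503])]
top (array([ 0.54379063, -0.16786479,  0.91526752]), np.float64(8.054222810137212)) [array([ 0.54400799, -0.16827302,  0.9079173 ]), array([ 0.54354517, -0.16751382,  0.91209787])]
[315 222  32  31 701]
side5 [ 0.54648176 -0.16340513] 1.8649008701835639
[322 164  23  21 367]
side0 [0.5708999  0.13444595] 1.210156202825322
```

jog_arm(motion=[-0.3, 3, 0, 0, 0, 0, -0.3, 6, 0, 0, 0, 0, -0.3, 8, 0, 0, 0, 0, -0.3, 10, 0, 0, 0, 0, -0.3, 10, 0, 0, 0, 0])

```text
time_s: 8.3
position: [0.5435, -0.1707, 0.2347]
tcp_rot: [[1.0, -0.0, -0.0], [0.0, 0.0, 1.0], [-0.0, -1.0, 0.0]]
force: [-0.9, -0.1, -1.9]
opening: 0.218
```

jog_arm(motion=[0, 1, 0, 0, 0, 0, 0, 2, 0, 0, 0, 0, 0, 3, 0, 0, 0, 0, 0, 4, 0, 0, 0, 0, 0, 4, 0, 0, 0, 0])

```text
time_s: 8.93
position: [0.5451, -0.1714, 0.2329]
tcp_rot: [[1.0, 0.004, -0.0], [0.0, -0.002, 1.0], [0.004, -1.0, -0.002]]
force: [-0.0, -0.4, 7.1]
opening: 0.222
```

```bash
python3 - <<'E'
from h import *
for i in range(3):
    p,d=bot.capture("side");s=bot.read_state();print(s["position"].round(5),s["force"].round(2),s["moment"].round(3),s["tcp_rot"][2].round(4))
np.savez("side6.npz",p=p,d=d)
cv2.imwrite("pics/v6.png",cv2.resize(p[215:285,290:370,::-1],(686,600),interpolation=cv2.INTER_CUBIC))
E
```

```text
[ 0.54511 -0.17141  0.23291] [-0.2   0.67  6.94] [ 0.126 -0.094  0.054] [ 0.0042 -1.     -0.0019]
[ 0.54511 -0.17141  0.23292] [0.77 1.89 7.49] [ 0.163 -0.04   0.   ] [ 0.0043 -1.     -0.0019]
[ 0.54509 -0.17138  0.23293] [0.08 0.36 6.49] [ 0.133 -0.041  0.008] [ 0.0042 -1.     -0.0019]
```

View pics/v6.png

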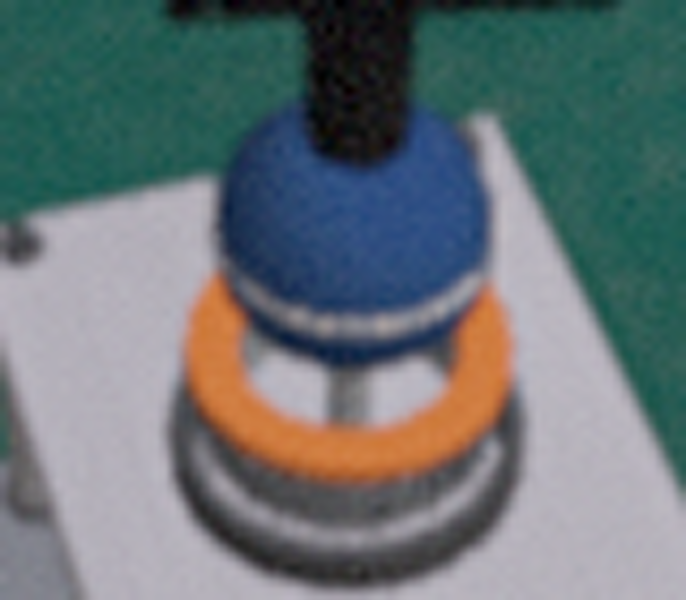

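```bash
python3 - <<'E'
from h import *
z=np.load("side6.npz");p=z["p"].astype(float)
print("ring px left/right & pred", )
for x,y in((.5450,-.1731),(.544,-.171),(.5451,-.1714)):
    for zz in(.175,.120,.105): print(x,y,zz,proj("side",[x,y,zz]).round(2),end=" ")
    print()
# subpixel edges: ball rows 236-244, blue = B-R ; ring rows 252-260; stem rows 259-263
def edges(sig,lo,hi):
    h=(sig.max()+sig.min())/2;i=np.where(sig>h)[0];a,b=i[0],i[-1]
    l=a-(sig[a]-h)/(sig[a]-sig[a-1]);r=b+(sig[b]-h)/(sig[b]-sig[b+1]);return lo+l,lo+r
for v in range(232,248,2):
    s=(p[v,305:357,2]-p[v,305:357,1]);l,r=edges(s,305,357);print("ball",v,round(l,2),round(r,2),round((l+r)/2,2))
for v in range(250,266,2):
    s=(p[v,300:362,0]-p[v,300:362,2]);l,r=edges(s,300,362);print("ring",v,round(l,2),round(r,2),round((l+r)/2,2))
for v in range(255,266): print("stem",v,p[v,318:345].mean(1).astype(int))
q=np.load("side0.npz")["p"].astype(float)
for v in range(246,272,2):
    s=(q[v,300:362,0]-q[v,300:362,2]);l,r=edges(s,300,362);print("ring0",v,round(l,2),round(r,2),round((l+r)/2,2))
C=cloud("side",z["p"],z["d"]);m=(p[...,2]-p[...,1]>40)&(abs(C[...,0]-.545)<.035)&(abs(C[...,1]+.17)<.04)&(C[...,2]>.15)&(C[...,2]<.21)
print(m.sum(),sphere(C[m]))
E
```

```text
ring px left/right & pred
0.545 -0.1731 0.175 [330.48 241.28] 0.545 -0.1731 0.12 [330.05 261.28] 0.545 -0.1731 0.105 [329.94 266.4 ] 
0.544 -0.171 0.175 [329.84 240.43] 0.544 -0.171 0.12 [329.44 260.44] 0.544 -0.171 0.105 [329.34 265.56] 
0.5451 -0.1714 0.175 [330.47 240.58] 0.5451 -0.1714 0.12 [330.04 260.58] 0.5451 -0.1714 0.105 [329.93 265.7 ] 
ball 232 317.75 344.52 331.14
ball 234 316.91 345.41 331.16
ball 236 316.0 346.0 331.0
ball 238 315.64 346.71 331.17
ball 240 315.5 346.7 331.1
ball 242 315.85 346.57 331.21
ball 244 316.88 346.16 331.52
ball 246 318.12 345.14 331.63
ring 250 311.77 348.4 330.09
ring 252 311.43 348.8 330.12
ring 254 311.05 349.38 330.22
ring 256 311.0 349.36 330.18
ring 258 311.42 349.04 330.23
ring 260 311.71 348.75 330.23
ring 262 312.71 348.17 330.44
ring 264 314.36 346.81 330.58
stem 255 [127 127 117 108  89  66  47  41  44  42  49  47  52  56  62  57  55  54
  48  56  59  64  69  69  83 105 128]
stem 256 [125 132 138 154 152 130 100  84  66  41  46  36  48  38  45  46  51  58
  74  98 109 103  89  75  89 110 125]
stem 257 [134 138 159 176 181 172 159 1
[... 827 characters left out ...]
133 140 143 152 158 154 123 112 119 123 142 159 171 164
 153 145 135 132 129 129 131 133 133]
stem 265 [129 128 130 134 130 128 129 134 139 136 128 125 127 130 136 141 141 140
 133 130 131 134 131 134 132 134 124]
ring0 246 314.97 345.3 330.14
ring0 248 313.22 346.97 330.09
ring0 250 312.08 348.08 330.08
ring0 252 311.44 348.83 330.14
ring0 254 311.13 349.26 330.2
ring0 256 311.2 349.13 330.17
ring0 258 311.42 349.05 330.23
ring0 260 311.76 348.78 330.27
ring0 262 312.76 348.12 330.44
ring0 264 314.4 346.87 330.63
ring0 266 316.56 344.69 330.62
ring0 268 319.93 341.85 330.89
ring0 270 324.21 336.98 330.59
352 (array([ 0.54583882, -0.17205032,  0.17510622]), np.float64(0.0010201625209007735))
```

jog_arm(motion=[-0.5, -1, 0, 0, 0, 0, -1, -1, 0, 0, 0, 0, -1.2, 0, 0, 0, 0, 0, -1.2, 0, 0, 0, 0, 0])

```text
time_s: 9.57
position: [0.5437, -0.1713, 0.2328]
tcp_rot: [[1.0, 0.004, 0.0], [-0.0, -0.002, 1.0], [0.004, -1.0, -0.002]]
force: [0.2, 0.1, 9.6]
opening: 0.22
```

jog_arm(motion=[0, 0, -0.4, 0, 0, 0, 0, 0, -0.8, 0, 0, 0, 0, 0, -1.2, 0, 0, 0, 0, 0, -1.2, 0, 0, 0])

```text
time_s: 10.07
position: [0.5438, -0.1724, 0.2328]
tcp_rot: [[1.0, 0.004, 0.0], [-0.0, -0.001, 1.0], [0.004, -1.0, -0.001]]
force: [-0.7, 2.0, 8.0]
opening: 0.225
```

jog_arm(motion=[0, 0, 0.6, 0, 0, 0, 0, 0, 1.2, 0, 0, 0, 0, 0, 1.8, 0, 0, 0, 0, 0, 2.4, 0, 0, 0, 0, 0, 2.4, 0, 0, 0])

```text
time_s: 10.7
position: [0.5438, -0.1703, 0.2327]
tcp_rot: [[1.0, 0.004, -0.0], [0.0, -0.002, 1.0], [0.004, -1.0, -0.002]]
force: [0.1, 0.3, 9.2]
opening: 0.223
```

jog_arm(motion=[0.5, 0, 0, 0, 0, 0, 1, 0, 0, 0, 0, 0, 1.5, 0, 0, 0, 0, 0, 1.5, 0, 0, 0, 0, 0])

```text
time_s: 11.2
position: [0.5453, -0.1703, 0.2328]
tcp_rot: [[1.0, 0.004, -0.0], [0.0, -0.002, 1.0], [0.004, -1.0, -0.002]]
force: [0.4, 0.7, 9.0]
opening: 0.223
```

```bash
python3 - <<'E'
from h import *
for n in("top","side"):
    z=np.load(n+"0.npz");C=cloud(n,z["p"],z["d"]);p=z["p"].astype(int)
    w=(p.min(2)>180)&(abs(C[...,0]-.545)<.06)&(abs(C[...,1]+.17)<.07)&(np.hypot(C[...,0]-.545,C[...,1]+.17)>.045)&(abs(C[...,2]-.1)<.02)
    P=C[w];print(n,w.sum(),np.median(P[:,2]),P[:,2].std())
    A=np.c_[P[:,:2]-[.545,-.17],np.ones(len(P))];print(np.linalg.lstsq(A,P[:,2],rcond=None)[0])
    r=(p[...,0]-p[...,2]>100)&(abs(C[...,0]-.545)<.05)&(abs(C[...,1]+.17)<.05);print("ring z",np.median(C[r][:,2]))
    i=(p.min(2)>200)&(np.hypot(C[...,0]-.545,C[...,1]+.17)<.018);print("inner plate z",np.median(C[i][:,2]),i.sum())
    t=(abs(C[...,0]-.6)<.06)&(abs(C[...,1])<.05)&(z["d"]>0);print("table",np.median(C[t][:,2]))
    g=(p.max(2)-p.min(2)<25)&(p.min(2)>80)&(abs(C[...,0]-.571)<.04)&(abs(C[...,1]-.134)<.04)&(C[...,2]>.045)&(C[...,2]<.075);print("park top",np.median(C[g][:,2]),g.sum())
E
```

```text
top 2356 0.10026951667225903 0.0016859156409322078
[ 0.00076607 -0.00032548  0.10026789]
ring z 0.13823137516950884
inner plate z 0.1002771681948581 199
table 0.0008185592047508239
park top 0.06000885878189477 281
side 0 nan nan
[0. 0. 0.]
ring z 0.13858294504657404
inner plate z nan 0
table 0.0018426689926676065
park top 0.06041122913813762 320
  return _methods._mean(a, axis=axis, dtype=dtype,
  ret = ret.dtype.type(ret / rcount)
  ret = _var(a, axis=axis, dtype=dtype, out=out, ddof=ddof,
  arrmean = um.true_divide(arrmean, div, out=arrmean,
  ret = ret.dtype.type(ret / rcount)
```

```bash
python3 - <<'E'
from h import *
p,d=bot.capture("side");np.savez("side7.npz",p=p,d=d);q,e=bot.capture("top");np.savez("top7.npz",p=q,d=e)
a=cv2.resize(p[150:350,220:450,::-1],(575,500));cv2.imwrite("pics/v7.png",a)
cv2.imwrite("pics/t7.png",cv2.resize(q[100:300,310:530,::-1],(550,500)))
E
```

```text
(no output)
```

View pics/v7.png

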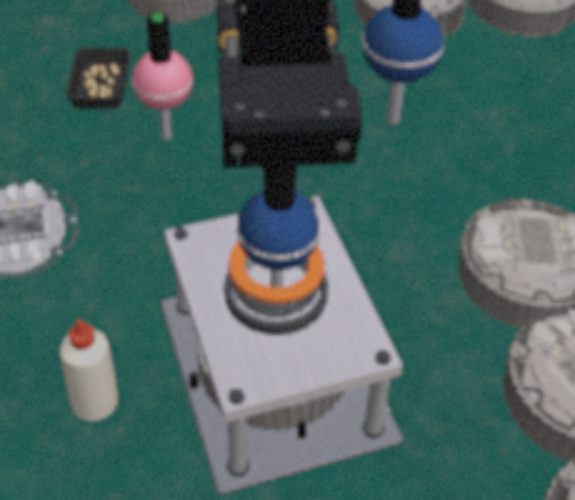

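View pics/t7.png

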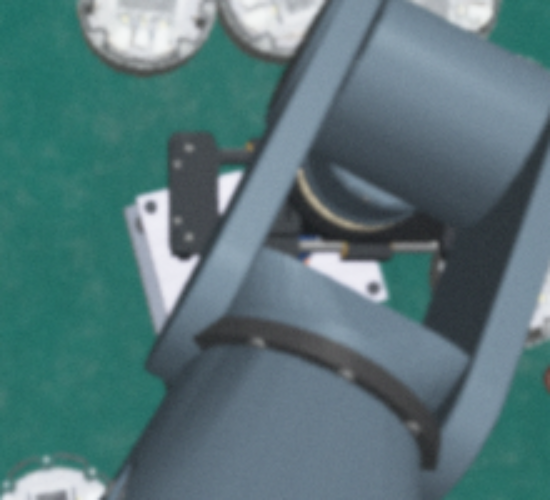

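```bash
python3 - <<'E'
from h import *
b=cv2.imread("pics/side3.png")
cv2.imwrite("pics/v8.png",cv2.resize(b[100:165,300:365],(600,600),interpolation=cv2.INTER_CUBIC))
for off in(-.137,-.134,-.130): print(off,proj("side",[.5715,.1335,.3005+off]))
print("ball",proj("side",[.5715,.1335,.3005-.059]))
for dx in(-.002,.002): print(proj("side",[.5715+dx,.1335,.3005-.137]))
print(b[128:156,322:346].mean(2).astype(int))
z=np.load("side7.npz");p=z["p"].astype(float);C=cloud("side",z["p"],z["d"]);m=(p[...,2]-p[...,1]>40)&(abs(C[...,0]-.545)<.035)&(abs(C[...,1]+.17)<.04)&(C[...,2]>.15)&(C[...,2]<.21)
print(m.sum(),sphere(C[m]))
E
```

```text
-0.137 [333.14342307 149.41549076]
-0.134 [333.16718941 148.36135042]
-0.13 [333.19902369 146.94902867]
ball [333.79322172 120.51714708]
[332.30524267 149.43894749]
[333.98148588 149.39204972]
[[144  94  48  29  36  33  42  57  58  67  67  70  77  73  73  70  68  59
   54  54  41  58  73  86]
 [154 125  79  41  38  38  38  43  37  41  48  45  44  49  41  55  46  54
   52  41  49  83 109 121]
 [158 146 124  85  41  37  44  33  41  44  43  44  42  47  48  44  47  37
   51  50  79 119 145 143]
 [159 158 151 123  87  51  26  33  42  40  36  44  39  43  38  41  30  46
   58  82 102 136 149 147]
 [152 159 156 146 128  93  64  44  32  36  38  35  38  34  39  37  51  65
   90 115 128 134 133 119]
 [132 141 145 150 141 125 100  80  57  45  38  45  45  55  57  65  78 103
  114 127 120 116 108  94]
 [100 111 115 125 127 125 118 102  88  79  70  81  92  99  98  98 107 111
  114 109  99  91  92  81]
 [ 72  71  82  89  96 100 109 103  95  91  86 102 115 117 103  98 102  92
   93  94  93  88  89  82]
 [ 73  68  71  73  76  80  90  92  85  83  90 106 117 115 104  89  94  89
   83  92  93  82  79  88
[... 1309 characters left out ...]
  67]
 [ 64  60  59  66  61  62  69  65  68  72  81  96  93  75  67  71  69  66
   75  78  77  69  69  67]
 [ 65  63  62  64  59  65  66  62  65  70  69  75  74  66  68  70  62  68
   72  77  72  77  75  70]
 [ 68  67  68  65  64  64  60  69  60  70  65  66  68  64  72  71  69  68
   69  74  70  70  68  69]
 [ 54  63  63  69  64  63  67  67  71  67  65  66  64  68  72  72  73  72
   65  68  65  68  66  65]
 [ 68  62  66  64  68  69  65  66  66  68  67  60  72  69  65  65  66  67
   72  72  68  71  66  62]
 [ 63  68  69  66  64  65  67  67  65  60  62  68  64  72  61  65  72  76
   75  69  69  63  60  65]]
357 (array([ 0.54579173, -0.17144331,  0.17526348]), np.float64(0.0009676981566859444))
```

View pics/v8.png

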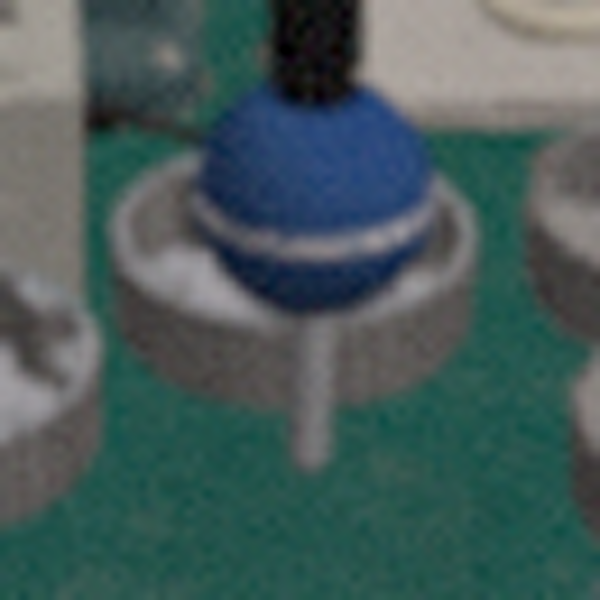

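jog_arm(motion=[0, -2, 0, 0, 0, 0, 0, -5, 0, 0, 0, 0, 0, -5, 0, 0, 0, 0])

```text
time_s: 11.68
position: [0.5433, -0.1693, 0.2352]
tcp_rot: [[1.0, -0.002, -0.0], [0.0, 0.001, 1.0], [-0.002, -1.0, 0.001]]
force: [-0.0, 0.0, -2.0]
opening: 0.225
```

```bash
python3 - <<'E'
from h import *
P=[]
for i in range(4):
    p,d=bot.capture("side");P.append(p.astype(float));s=bot.read_state();print(s["position"].round(5),s["force"].round(2),s["moment"].round(3))
p=np.mean(P,0);np.savez("side8.npz",p=p.astype(np.uint8),d=d)
C=cloud("side",p,d);m=(p[...,2]-p[...,1]>40)&(abs(C[...,0]-.545)<.035)&(abs(C[...,1]+.17)<.04)&(C[...,2]>.15)&(C[...,2]<.22)
print(m.sum(),sphere(C[m]))
def edges(sig,lo):
    h=(sig.max()+sig.min())/2;i=np.where(sig>h)[0];a,b=i[0],i[-1]
    return lo+a-(sig[a]-h)/(sig[a]-sig[a-1]),lo+b+(sig[b]-h)/(sig[b]-sig[b+1])
for f,q in(("now",p),("s7",np.load("side7.npz")["p"].astype(float)),("s6",np.load("side6.npz")["p"].astype(float))):
    a=[sum(edges(q[v,305:357,2]-q[v,305:357,1],305))/2 for v in range(232,242)]
    b=[edges(255-q[v,324:338].mean(1),324) for v in (259,260,261,262)]
    c=[sum(edges(q[v,300:362,0]-q[v,300:362,2],300))/2 for v in range(250,262)]
    print(f,"ball",np.mean(a).round(2),"stem",np.mean(b).round(2),np.mean(b,0).round(2),"ring",np.mean(c).round(2))
E
```

```text
[ 0.54339 -0.16931  0.23522] [-0.5   0.88 -1.49] [ 0.072 -0.    -0.027]
[ 0.54341 -0.16934  0.23524] [ 1.11  0.66 -2.36] [0.025 0.03  0.007]
[ 0.54351 -0.16937  0.23534] [ 0.18  0.23 -2.36] [0.05  0.046 0.041]
[ 0.5436  -0.16942  0.23543] [ 0.12 -0.2  -0.69] [0.015 0.019 0.004]
368 (array([ 0.54485924, -0.17029674,  0.17757724]), np.float64(0.0010895966056153404))
now ball 330.47 stem 329.38 [327.16 331.6 ] ring 330.2
s7 ball 331.16 stem 329.89 [327.61 332.18] ring 330.2
s6 ball 331.11 stem 329.93 [327.62 332.25] ring 330.2
```

jog_arm(motion=[1, 0, -1.2, 0, 0, 0, 1, 0, -1.2, 0, 0, 0, 1, 1.5, -1.2, 0, 0, 0, 1, 3, -1.2, 0, 0, 0, 1, 4.5, -1.2, 0, 0, 0, 1, 4.5, -1.2, 0, 0, 0])

```text
time_s: 12.62
position: [0.5462, -0.1713, 0.233]
tcp_rot: [[1.0, 0.003, -0.0], [0.0, -0.002, 1.0], [0.003, -1.0, -0.002]]
force: [-0.0, 0.6, 5.1]
opening: 0.219
```

```bash
python3 - <<'E'
from h import *
F=[];M=[]
for i in range(10):
    bot.capture("side");s=bot.read_state();F.append(s["force"]);M.append(s["moment"])
print(np.mean(F,0).round(3),np.mean(M,0).round(4),np.std(F,0)/3,np.std(M,0)/3,s["position"])
E
```

```text
[-0.018  0.9    4.951] [0.1463 0.0118 0.0108] [0.21794319 0.14148338 0.1701168 ] [0.00838033 0.00898859 0.00785139] [ 0.54606977 -0.17124985  0.23304612]
```

jog_arm(motion=[0, -3, 0, 0, 0, 0, 0, -5, 0, 0, 0, 0, 0, -5, 0, 0, 0, 0])

```text
time_s: 13.5
position: [0.5447, -0.1707, 0.2362]
tcp_rot: [[1.0, -0.001, -0.0], [0.0, 0.0, 1.0], [-0.001, -1.0, 0.0]]
force: [0.6, 0.1, -1.9]
opening: 0.22
```

```bash
python3 - <<'E'
from h import *
F=[];M=[]
for i in range(10):
    bot.capture("side");s=bot.read_state();F.append(s["force"]);M.append(s["moment"])
print(np.mean(F,0).round(3),np.mean(M,0).round(4),np.std(F,0)/3,np.std(M,0)/3,s["position"])
E
```

```text
[ 1.000e-03  8.800e-02 -1.572e+00] [0.0266 0.0258 0.0064] [0.13613241 0.11255871 0.18221623] [0.00706131 0.00999469 0.01155035] [ 0.54488987 -0.17080105  0.23641155]
```

jog_arm(motion=[0, 0, 1.6, 0, 0, 0, 0, 0, 1.6, 0, 0, 0, 0, 1.5, 1.6, 0, 0, 0, 0, 3, 1.6, 0, 0, 0, 0, 4.5, 1.6, 0, 0, 0, 0, 4.5, 1.6, 0, 0, 0])

```text
time_s: 14.75
position: [0.5448, -0.1691, 0.2317]
tcp_rot: [[1.0, -0.0, -0.0], [0.0, 0.0, 1.0], [-0.0, -1.0, 0.0]]
force: [-0.3, -0.7, -0.6]
opening: 0.221
```

jog_arm(motion=[0, 1.5, 0, 0, 0, 0, 0, 3, 0, 0, 0, 0, 0, 4.5, 0, 0, 0, 0, 0, 6, 0, 0, 0, 0, 0, 6, 0, 0, 0, 0])

```text
time_s: 15.38
position: [0.5448, -0.1691, 0.2258]
tcp_rot: [[1.0, -0.0, -0.0], [0.0, 0.0, 1.0], [-0.0, -1.0, 0.0]]
force: [-0.1, -0.2, -0.7]
opening: 0.219
```

jog_arm(motion=[0, 2, 0, 0, 0, 0, 0, 4, 0, 0, 0, 0, 0, 6, 0, 0, 0, 0, 0, 8, 0, 0, 0, 0, 0, 8, 0, 0, 0, 0, 0, 8, 0, 0, 0, 0])

```text
time_s: 16.12
position: [0.545, -0.1692, 0.218]
tcp_rot: [[1.0, 0.0, -0.0], [0.0, -0.0, 1.0], [0.0, -1.0, -0.0]]
force: [1.0, -0.1, -1.7]
opening: 0.224
```

jog_arm(motion=[0, 2, 0, 0, 0, 0, 0, 4, 0, 0, 0, 0, 0, 7, 0, 0, 0, 0, 0, 10, 0, 0, 0, 0, 0, 13, 0, 0, 0, 0, 0, 16, 0, 0, 0, 0, 0, 18, 0, 0, 0, 0, 0, 20, 0, 0, 0, 0, 0, 20, 0, 0, 0, 0])

```text
time_s: 17.25
position: [0.5458, -0.1696, 0.1997]
tcp_rot: [[1.0, 0.003, -0.0], [0.0, -0.001, 1.0], [0.003, -1.0, -0.001]]
force: [-1.3, 0.6, 10.6]
opening: 0.223
```

jog_arm(motion=[0, 1, 0, 0, 0, 0, 0, 2, 0, 0, 0, 0, 0, 3, 0, 0, 0, 0, 0, 4, 0, 0, 0, 0, 0, 5, 0, 0, 0, 0, 0, 5, 0, 0, 0, 0, 0, 5, 0, 0, 0, 0])

```text
time_s: 18.12
position: [0.5463, -0.1698, 0.1957]
tcp_rot: [[1.0, 0.004, -0.0], [0.0, -0.002, 1.0], [0.004, -1.0, -0.002]]
force: [-2.4, 1.3, 13.4]
opening: 0.222
```

```bash
python3 - <<'E'
from h import *
p,d=bot.capture("side");np.savez("side9.npz",p=p,d=d)
s=bot.read_state();print(s["position"],s["force"],s["qvel"].round(2))
C=cloud("side",p,d);q=p.astype(float);m=(q[...,2]-q[...,1]>40)&(abs(C[...,0]-.545)<.035)&(abs(C[...,1]+.17)<.04)&(C[...,2]>.12)&(C[...,2]<.22)
print(m.sum(),sphere(C[m]))
r=(q[...,0]-q[...,2]>100)&(abs(C[...,0]-.545)<.05)&(abs(C[...,1]+.17)<.05);print("ring z",np.median(C[r][:,2]))
cv2.imwrite("pics/v9.png",cv2.resize(p[150:350,220:450,::-1],(690,600)))
E
```

```text
[ 0.54624808 -0.16981439  0.19564392] [-2.34085029  1.6442628  13.42620846] [ 0.03 -0.14  0.14  0.01 -0.06 -0.03]
336 (array([ 0.54582333, -0.17039965,  0.13806505]), np.float64(0.0010181236593680791))
ring z 0.12058941955246211
```

View pics/v9.png

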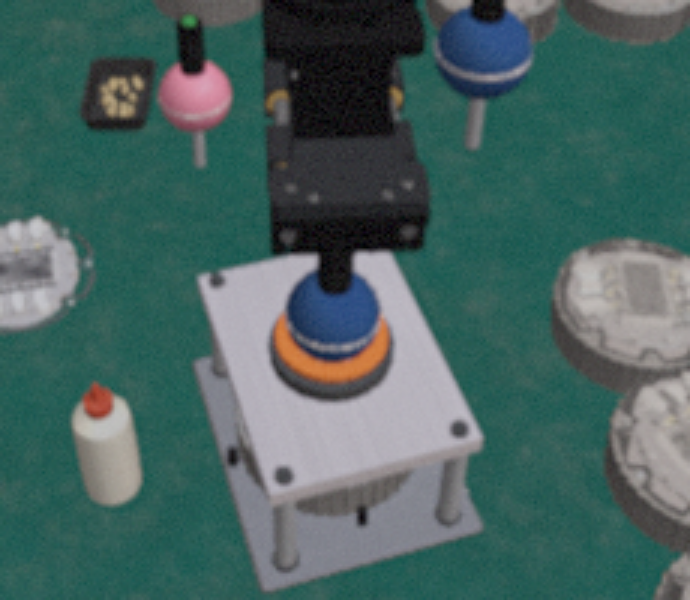

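jog_arm(motion=[0, 1, 0, 0, 0, 0, 0, 2, 0, 0, 0, 0, 0, 2, 0, 0, 0, 0, 0, 2, 0, 0, 0, 0, 0, 2, 0, 0, 0, 0, 0, 2, 0, 0, 0, 0])

```text
time_s: 18.92
position: [0.5471, -0.1701, 0.1954]
tcp_rot: [[1.0, 0.006, -0.0], [0.0, -0.003, 1.0], [0.006, -1.0, -0.003]]
force: [-3.0, 2.5, 20.0]
opening: 0.225
```

```bash
python3 - <<'E'
from h import *
for i in range(4):
    p,d=bot.capture("side");s=bot.read_state();print(s["time_s"],s["position"],s["force"],s["opening"])
C=cloud("side",p,d);q=p.astype(float);m=(q[...,2]-q[...,1]>40)&(abs(C[...,0]-.545)<.035)&(abs(C[...,1]+.17)<.04)&(C[...,2]>.12)&(C[...,2]<.22)
print(m.sum(),sphere(C[m]))
r=(q[...,0]-q[...,2]>100)&(abs(C[...,0]-.545)<.05)&(abs(C[...,1]+.17)<.05);print("ring z",np.median(C[r][:,2]))
E
```

```text
18.975 [ 0.54708547 -0.17008299  0.19537264] [-2.74789966  2.51585709 20.48537125] 0.2249192694522363
19.025 [ 0.54708387 -0.17010143  0.19539578] [-4.03716432  1.09683392 20.77994617] 0.22598000740929902
19.075 [ 0.54706238 -0.17009163  0.19537523] [-3.57611557  1.59677973 20.52727682] 0.22318463859265175
19.125 [ 0.54708212 -0.17008864  0.19537766] [-4.04811693  1.43058746 20.11254049] 0.21709599972021865
332 (array([ 0.54593309, -0.17037427,  0.13789994]), np.float64(0.0010836606595084782))
ring z 0.12057457338178179
```

On its stop: 2 mm more command moved the probe only 0.3 mm while the force rose by 7 N, and everything is steady. I'm handing in.

```bash
python3 - <<'E'
from rig import bot
print(bot.hand_in()); s=bot.read_state();print(s["time_s"],s["position"],s["force"],s["opening"])
E
```

```text
the job is handed in; nothing more can be done
None
the job is handed in; nothing more can be done
```

I lifted the small blue probe out of its parking block, passed its stem through the orange ring and the eyelet, and pushed the ring down onto its stop. I handed in at about 19 s, still gripping and pushing. Hand-in gives no verdict.

**Entry into the hole:** The stem did not go in at first. It caught at the mouth of the hole and I pressed on it with up to about 10 N. The two cameras disagreed by about 4 mm on the ring's y position. Lifting off and shifting about 1.6 mm towards +y, as the contact force suggested, let the stem drop in freely.

**Last checks:**
- **Ring height:** the side camera put the ring's top at about 120.6 mm above the table. It should be 120 mm when fully down, and that camera reads about 0.5 mm high.
- **On the stop:** the last 2 mm of commanded push moved the probe only 0.3 mm. The force on the tool rose from about 13 to 20 N and held steady.
- **Grip:** the opening held at about 0.22, unchanged since the grasp.
- **Sideways force:** about 4 N remained at the end. The measured TCP had shifted about 2 mm in x under load. I judged the ball still seated within tolerance from the camera fit.
- **Tray and bottle:** I did not move near either. In the last full side picture, taken just before the final push, the bottle looked undisturbed. I did not measure either one's position.

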